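Index a shaft into the optical gauge and hold it at the click stop

ROBOT

A 6-joint arm with a two-finger parallel gripper is mounted at the origin on the work surface. World frame = base frame: x ahead of the robot, y to its left, z up, the work surface at z = 0. Lengths are in m, angles in rad, forces in N, time in s.
With the tool pointing down it reaches from about 0.425 to 0.95 m from the base axis. Payload 3.5 kg.
Tool frame: the origin (TCP) lies at the very end of the fingers, on their centre line; the grasp point (between the pads) lies 19 mm behind it; z points along the fingers, y is the direction in which the jaws open and shut (so a half turn about z gives the same grasp; the last joint's range is limited). The gripper opens to 85 mm and grips with 20 to 120 N. Pads are 22 mm wide; open, the fingers measure 114 mm over their backs; the gripper's body (76 mm by 85 mm) begins 54 mm behind the grasp point. The pads swing forward as they close: fully open they stand 13 mm farther back than shut.
Start: joints at [-1.414, 0.286, 1.577, -0, 1.279, -0.15], TCP at [0.204, -0.643, 0.231] pointing down, gripper open.
Joint ranges: [-2.77, 2.77], [-0.9, 2.22], [0.21, 2.48], [-1.53, 4.67], [0.24, 2.81], [-2.84, 2.84]. Speed limits (rad/s): [2.79, 2.79, 3.14, 3.14, 3.14, 3.14].

INTERFACE

Orientations are given as a unit quaternion [x, y, z, w].
In Python, from plant import get_state, read_camera, get_calibration, ticket, search_frame, cut_out, pinpoint gives the robot as it stands.
- The arm moves only by the tool move_arm, never from a script. Its argument "plan" is a list that holds one entry, the list of rows, each a list of 7 numbers: the turn, a rotation vector about the tool's x, y, z in degrees, then the shift along the tool's x, y, z in m, then the finger opening in m, from 0 to 0.0854. In form: [[[ax, ay, az, x, y, z, hand], ...]]. A call has exactly 5 rows; each row is the pose to reach, as a shift and turn from the pose measured when the call began, along the tool's axes at that moment; what a row does not reach only later rows make up. A row lasts 1/8 s, in which the tool goes at most 62.5 mm and 10.7 degrees, less where a joint would pass 70% of its speed; a pose out of reach is approached as far as the arm can. A call with a gripper value outside its range is refused whole. The fingers move at their own pace and stop on an object; "force" is the grip in N (left out, the last holds). Time passes only in rows, so rows that repeat a pose let the fingers close, or fill a call up. It gives the time, the measured TCP pose, the force and the opening at its end, in the units of the state.
- get_state(): the state, without advancing time (a new reading comes with each control period).
- read_camera(name): name is "side" or "top"; returns the picture (384x512x3 uint8, red, green, blue); there is no depth.
- get_calibration(name): a dict with "mtx" (3x3 intrinsics, pixels), "extrinsics" (4x4, takes a point from camera to world coordinates). Camera axes: x right, y up, looking along -z (the intrinsics and any distortion apply to the point x, -y, -z); pixel columns grow to the right and rows downward; lengths in m; the calibration is good to about 2 mm. A picture is of the moment at which its call begins. get_calibration takes no time and is no camera call.
- ticket.sign_off(): hands the job in, once; it reports no verdict.
Trained networks look in the newest picture that a camera, given by its name, has taken for a name from the list of things; names that differ only in an ending like _2 or _b are one class to them, and where a whole thing is asked for, a point or a joint stands for the part that bears it (a point fixed in the world has none). Each returns a list of dicts, best first, with "p" (0 to 1); they miss things now and then, are a little off and sometimes report something else, mostly with a low value. They report only what shows in the picture. A call takes as long as a camera call. They do not tell look-alikes from the thing itself.
- search_frame(camera, query): "centre" ([column, row] in pixels, amid what is visible of it).
- cut_out(camera, query): "pixels" (384x512 bool, what is visible of it) and "centre" ([column, row] in pixels, amid what is visible of it).
- pinpoint(camera, query): "centre" ([column, row] in pixels: a listed point, or the origin of a listed thing).
The state is a dict: "time": time; "qpos": joint angles; "dq": joint speeds; "joint_efforts": joint torques, N m; "eef_pos": TCP position; "tcp_rot": TCP orientation; "contact_force": force on the tool from outside, world axes, zero at the start; "wrist_torque": the same for the moment, N m; "opening": opening from 0.0 (shut) to 1.0 (fully open).
Only numpy, scipy, OpenCV 4.12 (cv2) and the standard library are available. Lean on these libraries where they do the work, as an engineer would, in place of code of your own. Each camera call takes 0.05 s, during which the arm holds its last target.

TASK

Bring the shaft that lies in the V-blocks into the beam of the optical gauge: swing the carriage's clamp lever from clamped right round to its free end stop, then take the carriage by its black grip block and slide it gently along the rail towards the lens until you feel the spring ball of the click stop drop into the notch of the index bar. Stop at that notch and finish still gripping the block, the carriage held still in the notch for the measurement. Do not drag the carriage while it is clamped, keep the shaft lying in its V-blocks, and do not knock the lens, the backlight or the tools that lie around.

Things in the scene. Friction and masses are not known exactly. Their poses are not given: they have to be found in the camera images.
- bed: the gauge's granite bed with the steel rail, fixed; origin on the table under the middle of the rail. Its y axis is the rail's direction and points from the loading end to the measuring end (the carriage is slid to +y); its x axis points across the rail, away from the robot, z up. Granite 280 (x, from -120 to +160) x 420 (y) mm, top 55 mm above the table; the rail ends in stop blocks at y = -205 and +205 mm
- carriage (a joint): travel of the carriage along the rail in m from where it starts (0), growing towards the bed's +y (the measuring end); its stops are at -0.025 and +0.13. The notch comes after 50 to 105 mm; at the end stop the carriage has gone well past it. Free, it slides with 2 to 3 N. The ball drops in within about 4 mm of the notch and draws the carriage on with some 5 N; about 9 N is needed to push it out again. The carriage's plate is 96 (x) x 190 (y) mm, its top 92 mm above the table
- grip: black grip block on the carriage's plate, at its end away from the optics: 36 mm (bed x) x 22 mm (bed y, along the rail) x 48 mm high, fixed to the carriage, axes parallel to the bed's; origin at the centre of its underside, 92 mm above the table. Best pinched from above across its 22 mm, along the rail; 40 mm or more is free around it
- grip_mid (a point): centre of the grip block, half-way up, 116 mm above the table
- clamp_lever (a joint): clamp lever on the carriage, vertical axis: 0 = clamped (sticks out square towards the robot, bed -x), 1.4 rad = free (folded along the carriage, pointing to bed -y); grows anticlockwise from above. An over-centre spring drives it to the nearer end, changing over at 0.7; some 4 N at the ball moves it. Clamped, a brake holds the carriage against 40 N; it eases as the lever swings, off beyond 0.9
- lever_ball (a point): centre of the black ball, 18 mm across, at the lever's end, 103 mm above the table. The lever is a steel rod 10 mm thick that rises from the hub, 91 mm above the table, to the ball; the ball is 68 mm from the pivot axis
- lever_pivot (a point): on the lever's pivot axis (vertical), in the hub (25 mm across, top 100 mm above the table), 91 mm above the table; it rides with the carriage. Around the hub the carriage's side flange is 78 mm above the table, beyond 75 mm from the rail's middle there is only granite
- notch (a point): V notch in the carriage's steel index bar (the long strip on the carriage's far side), 73 mm above the table, 10 mm wide, 5 deep; moves with the carriage
- click_stop (a point): the place of the click stop's spring ball (10 mm across, in a dark steel block on the granite at the far side of the rail), fixed, axes parallel to the bed's. The ball is in the notch when this point and notch coincide along the rail
- optics: backlight (grey tube 51 mm across, on the robot's side of the rail), lens with camera (dark tube 57 mm across, on the far side) and click-stop block, fixed on the bed, tops at most 145 mm above the table; their common axis crosses the rail 115 mm above the table. Origin on the table under that axis, in the middle of the rail; axes parallel to the bed's. At the notch the shaft lies in the beam and the grip block is 130 mm from the beam. Do not press on it
- shaft_mid (a point): middle of the loose steel shaft (92 mm long, 16 mm across with a 22 mm collar) that lies along the rail in the two V-blocks on the carriage; its y axis is the shaft's axis
- shaft_seat (a point): the place in the V-blocks of the carriage where the shaft's middle belongs (rides with the carriage)
- ring_gauge: steel ring gauge, 44 mm across, 16 high, standing loose on the granite at the far side of the rail; origin: centre of its underside. Leave it.
- gauge_block: upright steel gauge block 9 x 30 x 35 mm, loose on the granite beyond the backlight; origin: centre of its underside. Leave it.
- caliper: digital caliper lying on the table, 230 mm long, origin at the middle of its beam. Leave it.
- shaft_tray: grey tray 120 x 160 x 28 mm with more shafts, to the robot's right; origin: centre of its underside. Leave it.
- blower: black rubber dust blower, 62 mm across and 110 high, upright; origin: centre of its underside. Leave it.
- gauge_case: wooden case of gauge blocks, 110 x 190 x 24 mm; origin: centre of its underside. Leave it.
- micrometer: small outside micrometer lying flat, about 135 x 50 x 18 mm, origin between its anvil and barrel. Leave it.
Mind the look-alikes: they are no part of the job. Leave any green look-alike of the part that bears shaft_mid alone.

How it is judged:
By the outcome, as a careful person would: the job done as asked, in the order asked, and still so for the second after the job is handed in, while the arm keeps its last pose, push and grip.
It also fails if it takes over 51 s, if anything falls off the work surface, if the arm or the gripper's body presses on something with over 40 N, if the wrist force passes 120 N, or if a joint passes its speed limit or range.

## Working session

There is one attempt and no reset: what is moved stays moved. The work goes in short steps, Python scripts to look and compute and a tool call to move; the robot and the scene stay as the last step left them, time stands still between calls to the robot, and variables do not carry over. Pictures are saved under pics/ and viewed, and the job is handed in when it is done.

Besides the shell and the picture viewer there is one more tool, called after "Emit:" by a JSON object that holds its "name" and its "arguments". move_arm: Moves the arm, as the interface text tells. Its arguments: {"type":"object","properties":{"plan":{"type":"array","items":{"type":"array","items":{"type":"array","items":{"type":"number"}}}},"force":{"type":"number"}},"required":["plan"]}

```bash
ls; mkdir -p pics; cat > h.py <<'E'
import numpy as np, cv2
from plant import *
def cal(n):
    c=get_calibration(n); return np.array(c["mtx"]),np.array(c["extrinsics"]),c
def ray(n,px):
    K,T,_=cal(n); u,v=px
    d=np.array([(u-K[0,2])/K[0,0],-(v-K[1,2])/K[1,1],-1.]); d=T[:3,:3]@d
    return T[:3,3],d/np.linalg.norm(d)
def atz(n,px,z):
    o,d=ray(n,px); return o+d*(z-o[2])/d[2]
def proj(n,p):
    K,T,_=cal(n); q=np.linalg.inv(T)@np.append(p,1.); 
    return np.array([K[0,0]*q[0]/-q[2]+K[0,2],K[1,1]*q[1]/q[2]+K[1,2]])
def tri(px1,px2):
    o1,d1=ray("top",px1);o2,d2=ray("side",px2)
    A=np.array([d1,-d2]).T; s=np.linalg.lstsq(A,o2-o1,rcond=None)[0]
    a=o1+d1*s[0];b=o2+d2*s[1]; return (a+b)/2,np.linalg.norm(a-b)
def snap(n,f,crop=None,sc=1):
    im=read_camera(n)[:,:,::-1].copy()
    cv2.imwrite('pics/raw_'+f,im)
    if crop: x0,y0,x1,y1=crop; im=im[y0:y1,x0:x1]
    if sc!=1: im=cv2.resize(im,None,fx=sc,fy=sc,interpolation=cv2.INTER_CUBIC)
    cv2.imwrite('pics/'+f,im); return im
E
python3 - <<'E'
from h import *
for n in("top","side"):
    print(n,cal(n)[2]); snap(n,n+'0.png',sc=1.5)
    for q in("grip_mid","lever_ball","lever_pivot","notch","click_stop","shaft_mid","shaft_seat","optics","bed","grip"):
        print(n,q,[(np.round(r["centre"],1).tolist(),round(r["p"],2)) for r in pinpoint(n,q)])
print(get_state())
E
```

```text
pics
top {'mtx': array([[494.45682978,   0.        , 262.15603004],
       [  0.        , 494.45682978, 197.00107392],
       [  0.        ,   0.        ,   1.        ]]), 'extrinsics': array([[-0.02724023,  0.99005133, -0.1380447 ,  0.33823734],
       [-0.99958682, -0.0282455 , -0.00532815, -0.0340651 ],
       [-0.00917428,  0.13784253,  0.99041167,  1.61877117],
       [ 0.        ,  0.        ,  0.        ,  1.        ]])}
top grip_mid [([288.2, 172.4], 0.41)]
top lever_ball [([277.1, 218.8], 0.42)]
top lever_pivot [([273.4, 199.2], 0.56)]
top notch [([267.7, 164.6], 0.7)]
top click_stop [([241.2, 167.9], 0.89), ([272.2, 198.6], 0.3)]
top shaft_mid [([157.2, 197.4], 0.7), ([227.2, 266.4], 0.65), ([267.8, 258.5], 0.59), ([245.1, 184.1], 0.53), ([137.3, 256.0], 0.18)]
top shaft_seat [([243.3, 182.4], 0.84)]
top optics []
top bed [([251.5, 190.2], 0.74), ([420.3, 204.2], 0.53)]
top grip [([288.6, 176.0], 0.41)]
side {'mtx': array([[348.03790406,   0.        , 259.22137099],
       [  0.        , 348.03790406, 190.22021007],
       [  0.        ,   0.        ,   1.        ]]), 'extr
[... 791 characters left out ...]
4.3, 165.2], 0.5)]
{'time': 1.1, 'qpos': array([-1.41398665e+00,  2.86332332e-01,  1.57669350e+00, -6.05550703e-06,
        1.27858402e+00, -1.49999366e-01]), 'dq': array([ 0.00068282,  0.00052616,  0.00078336, -0.00044931,  0.00039781,
        0.00179043]), 'joint_efforts': array([ 4.25843143e-05, -4.05972290e+01, -2.92942840e+01, -1.25669844e-04,
        5.00868100e-04, -9.62785798e-07]), 'eef_pos': array([ 0.20388831, -0.64346257,  0.23130681]), 'tcp_rot': array([ 9.88256450e-01,  1.52804416e-01, -2.92866798e-06, -8.59132126e-06]), 'contact_force': array([-0.16555134, -0.48331394, -0.26271452]), 'wrist_torque': array([-0.01231996,  0.0520021 , -0.01616856]), 'opening': 1.0022484415915451}
```

View pics/top0.png

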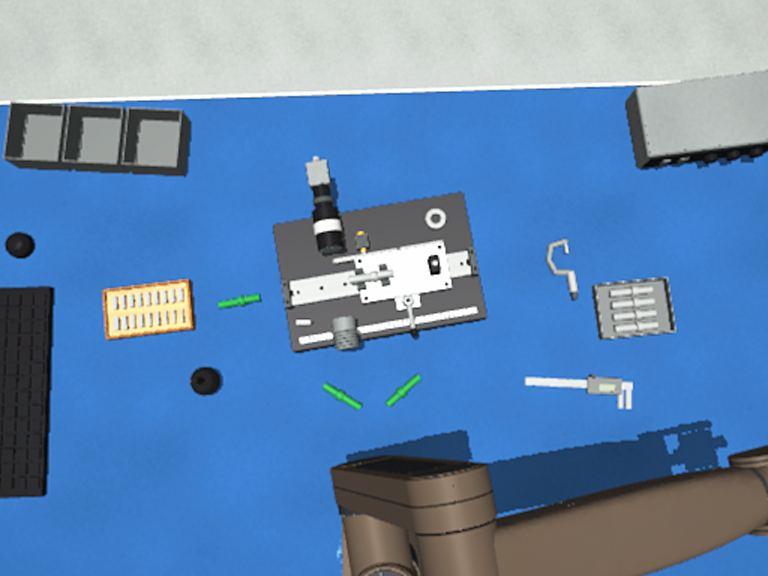

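View pics/side0.png

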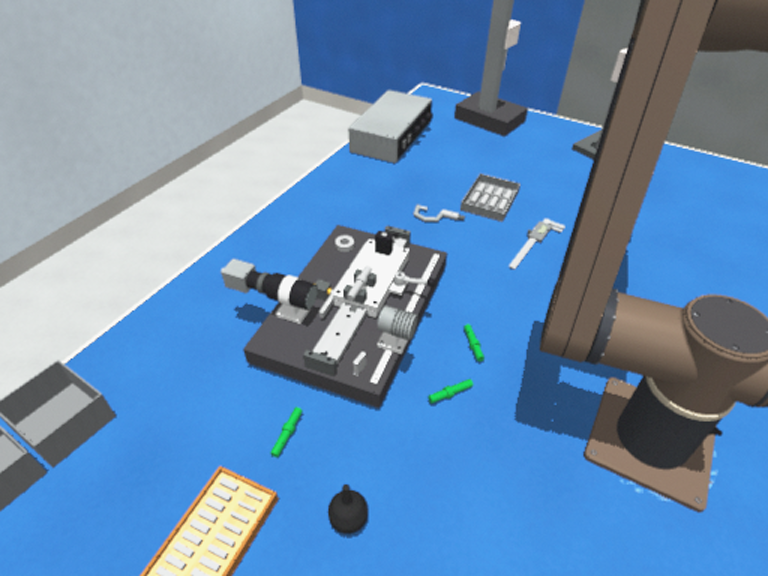

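```bash
python3 - <<'E'
import cv2
a=cv2.imread('pics/raw_top0.png')[120:260,190:330]; cv2.imwrite('pics/topc.png',cv2.resize(a,None,fx=4.2,fy=4.2,interpolation=2))
a=cv2.imread('pics/raw_side0.png')[110:260,160:340]; cv2.imwrite('pics/sidec.png',cv2.resize(a,None,fx=4,fy=4,interpolation=2))
E
```

```text
(no output)
```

View pics/topc.png

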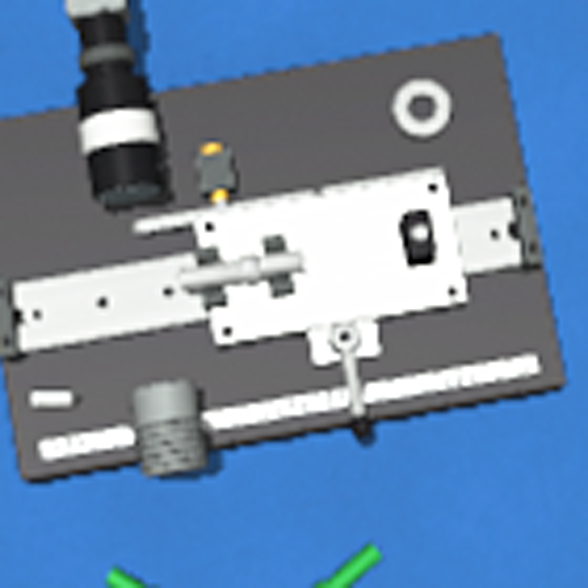

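View pics/sidec.png

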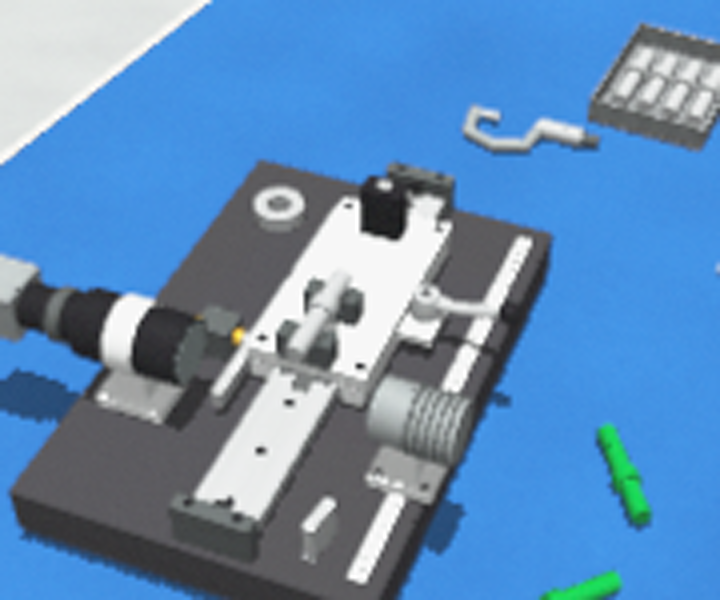

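The top picture shows the carriage plate at raw px (270,181), the grip block at (289,177) with the spring ball and lens to its left. The lever hub is at (272,200), with the ball at (277,222) pointing at the robot. The side picture agrees. The true shaft is the grey one in the V-blocks at (245,184); the green ones are look-alikes.

```bash
python3 - <<'E'
from h import *
t=lambda x,y:(190+x/4.2,120+y/4.2)
s=lambda x,y:(160+x/4,110+y/4)
P={}
for n,p,z in [("TL",(193,222),.092),("TR",(443,170),.092),("BR",(467,300),.092),("BL",(217,345),.092),("hub",(345,336),.100),("ball",(366,430),.103),
 ("click",(219,196),.073),("stripL",(40,450),.055),("stripR",(538,363),.055),("gripTop",(417,230),.14),("granTR",(497,33),.055),("granBR",(562,383),.055),("granBL",(25,478),.055),("notch",(318,192),.073)]:
    P[n]=atz("top",t(*p),z); print(n,np.round(P[n],4))
for a,b in [("TR","TL"),("BR","BL"),("stripR","stripL"),("BR","TR"),("BL","TL"),("granBR","granBL"),("granBR","granTR"),("ball","hub")]:
    d=P[b]-P[a]; print(a,b,round(np.degrees(np.arctan2(d[1],d[0])),2),round(np.linalg.norm(d[:2]),4))
print("side hub",atz("side",s(430,293),.1),"ball",atz("side",s(513,305),.103),"griptop",atz("side",s(385,185),.14))
print("tri ball",tri(t(366,430),s(513,305)),"hub",tri(t(345,336),s(428,295)))
print("tri grip top",tri(t(417,228),s(385,188)))
for q in("grip_mid","lever_pivot"):
    pass
print(tri((288.2,172.4),(257.7,161.7)),tri((241.2,167.9),(222.8,196)),"notch",tri((267.7,164.6),(232.6,178.7)))
for n in("top","side"):
  for q in("grip","lever_ball","optics"):
    for r in cut_out(n,q)[:2]:
        m=r["pixels"]; ys,xs=np.nonzero(m); print(n,q,round(r["p"],2),np.round(r["centre"],1),m.sum(),xs.min(),xs.max(),ys.min(),ys.max())
E
```

```text
TL [0.6299 0.0543 0.092 ]
TR [ 0.6641 -0.1339  0.092 ]
BR [ 0.5651 -0.1481  0.092 ]
BL [0.5367 0.0384 0.092 ]
hub [ 0.5397 -0.0566  0.1   ]
ball [ 0.4695 -0.0698  0.103 ]
click [0.653  0.0353 0.073 ]
stripL [0.4654 0.1755 0.055 ]
stripR [ 0.5209 -0.2027  0.055 ]
gripTop [ 0.6102 -0.1103  0.14  ]
granTR [ 0.779 -0.182  0.055]
granBR [ 0.5051 -0.2202  0.055 ]
granBL [0.4446 0.187  0.055 ]
notch [ 0.6539 -0.0398  0.073 ]
TR TL 100.29 0.1913
BR BL 98.67 0.1886
stripR stripL 98.34 0.3822
BR TR 8.17 0.1
BL TL 9.71 0.0946
granBR granBL 98.45 0.4116
granBR granTR 7.94 0.2765
ball hub 10.67 0.0714
side hub [ 0.53315855 -0.05606103  0.1       ] ball [ 0.47069921 -0.07341531  0.103     ] griptop [ 0.60470072 -0.11021637  0.14      ]
tri ball (array([ 0.46917933, -0.06970416,  0.10673247]), np.float64(1.6435670279839598e-05)) hub (array([ 0.53810793, -0.05745384,  0.0951001 ]), np.float64(0.004672328712123699))
tri grip top (array([ 0.60942612, -0.11190745,  0.13478289]), np.float64(0.006751634734380347))
(array([ 0.61206655, -0.11224508,  0.11620203]), np.float64(0.021082499501140446)) (array([0.64500562, 0.0362939 , 0.06896727]), np.float64(0.010618497533859574)) notch (array([ 0.6571466 , -0.04665404,  0.06975671]), np.float64(0.0018695308219181075))
top grip 0.67 [291.5 172.9] 126 285 294 169 183
top lever_ball 0.7 [272.6 208.4] 116 269 278 197 224
top lever_ball 0.54 [289.3 176.2] 97 285 293 170 183
top optics 0.96 [222.4 153.3] 1471 204 246 105 234
top optics 0.59 [270.6 181.1] 2157 225 300 161 223
side grip 0.47 [255.3 161. ] 172 250 262 155 170
side lever_ball 0.42 [268.1 185.8] 114 263 288 182 190
side optics 0.7 [198.4 193.5] 1967 148 277 173 235
side optics 0.7 [144.2 352.2] 3745 94 185 311 383
```

```bash
cat >> h.py <<'E'
from scipy.spatial.transform import Rotation as R
TH=np.radians(8.5); BX=np.array([np.cos(TH),np.sin(TH),0]); BY=np.array([-np.sin(TH),np.cos(TH),0])
def go(p,yaw=np.degrees(TH)):
    s=get_state(); Rt=R.from_quat(s["tcp_rot"]); p=np.array(p)
    c,q=np.cos(np.radians(yaw)),np.sin(np.radians(yaw))
    Rg=R.from_matrix(np.array([[c,q,0],[q,-c,0],[0,0,-1.]]))
    print("t",round(s["time"],2),"turn",np.round(np.degrees((Rt.inv()*Rg).as_rotvec()),2),"shift",np.round(Rt.inv().apply(p-s["eef_pos"]),4))
E
python3 - <<'E'
from h import *
go([.4688,-.0353,.2])
E
```

```text
t 1.4 turn [ 0.   -0.    9.08] shift [ 0.4362 -0.4998  0.0313]
```

Emit:
{"name": "move_arm", "arguments": {"plan": [[[0,0,2,0.04,-0.045,0,0],[0,0,4,0.08,-0.09,0,0],[0,0,6,0.12,-0.137,0,0],[0,0,8,0.16,-0.183,0.005,0],[0,0,9.1,0.2,-0.229,0.01,0]]], "force": 40}}

```text
time: 2.02
eef_pos: [0.3259, -0.363, 0.2216]
tcp_rot: [0.997, 0.073, 0.0, 0.0]
contact_force: [0.6, 0.1, -0.0]
opening: -0.001
```

```bash
python3 - <<'E'
from h import *
go([.4688,-.0353,.2])
E
```

```text
t 2.02 turn [ 0.05 -0.04 -0.1 ] shift [ 0.1892 -0.3034  0.0214]
```

Emit:
{"name": "move_arm", "arguments": {"plan": [[[0,0,0,0.03,-0.05,0.004,0],[0,0,0,0.06,-0.1,0.008,0],[0,0,0,0.09,-0.15,0.012,0],[0,0,0,0.12,-0.2,0.016,0],[0,0,0,0.15,-0.25,0.02,0]]]}}

```text
time: 2.65
eef_pos: [0.4384, -0.092, 0.2018]
tcp_rot: [0.997, 0.073, 0.001, 0.001]
contact_force: [0.6, 0.3, -0.3]
opening: 0.003
```

```bash
python3 - <<'E'
from h import *
go([.4688,-.0353,.2])
E
```

```text
t 2.65 turn [ 0.11 -0.12 -0.1 ] shift [ 0.0384 -0.0517  0.0018]
```

Emit:
{"name": "move_arm", "arguments": {"plan": [[[0,0,0,0.018,-0.025,0.0,0],[0,0,0,0.038,-0.052,0.002,0],[0,0,0,0.038,-0.052,0.03,0],[0,0,0,0.038,-0.052,0.052,0],[0,0,0,0.038,-0.052,0.052,0]]]}}

```text
time: 3.28
eef_pos: [0.4671, -0.0346, 0.1481]
tcp_rot: [0.997, 0.073, -0.001, 0.0]
contact_force: [0.1, 0.2, 0.5]
opening: 0.002
```

```bash
python3 - <<'E'
from h import *
go([.4688,-.0353,.088])
snap("side","side1.png",(200,80,360,240),4); snap("top","top1.png",(190,120,340,260),4)
E
```

```text
t 3.27 turn [ 0.01  0.1  -0.09] shift [0.0016 0.0009 0.0601]
```

View pics/side1.png

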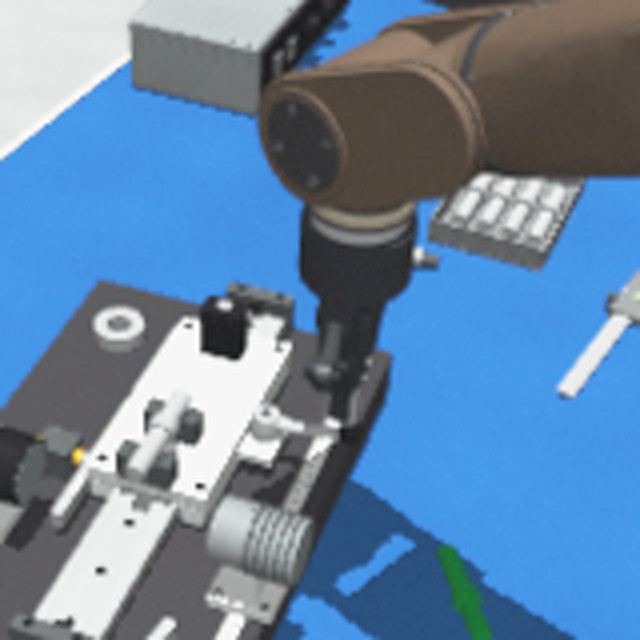

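View pics/top1.png

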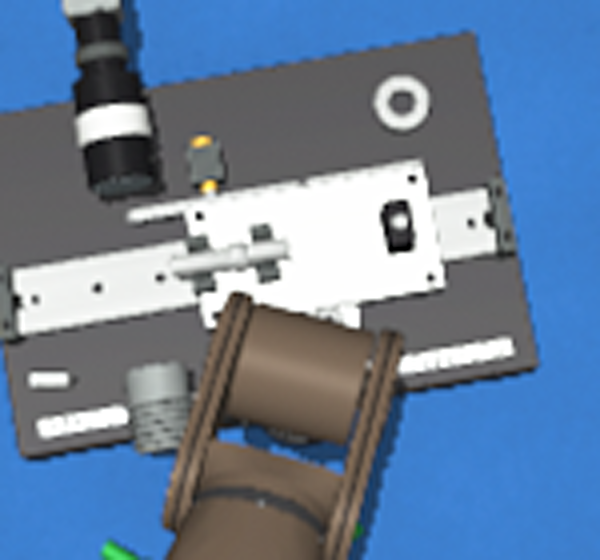

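```bash
python3 - <<'E'
from h import *
s=get_state(); print(proj("side",s["eef_pos"]))
print("ball predicted px side/top", proj("side",[.4705,-.0685,.103]),proj("top",[.4705,-.0685,.103]))
E
```

```text
[284.22103211 182.27228237]
ball predicted px side/top [287.59769121 187.22831702] [276.71133016 222.06650341]
```

Emit:
{"name": "move_arm", "arguments": {"plan": [[[0,0,0,0.001,0.001,0.02,0],[0,0,0,0.001,0.001,0.04,0],[0,0,0,0.001,0.001,0.06,0],[0,0,0,0.001,0.001,0.06,0],[0,0,0,0.001,0.001,0.06,0]]]}}

```text
time: 4.0
eef_pos: [0.4713, -0.0367, 0.0921]
tcp_rot: [0.997, 0.073, 0.003, 0.001]
contact_force: [0.3, 0.7, -0.1]
opening: 0.002
```

```bash
python3 - <<'E'
from h import *
go([.4688,-.0353,.088])
snap("side","side2.png",(220,110,340,230),5)
E
```

```text
t 4.0 turn [ 0.19 -0.3  -0.12] shift [-0.0023 -0.0017  0.0041]
```

View pics/side2.png

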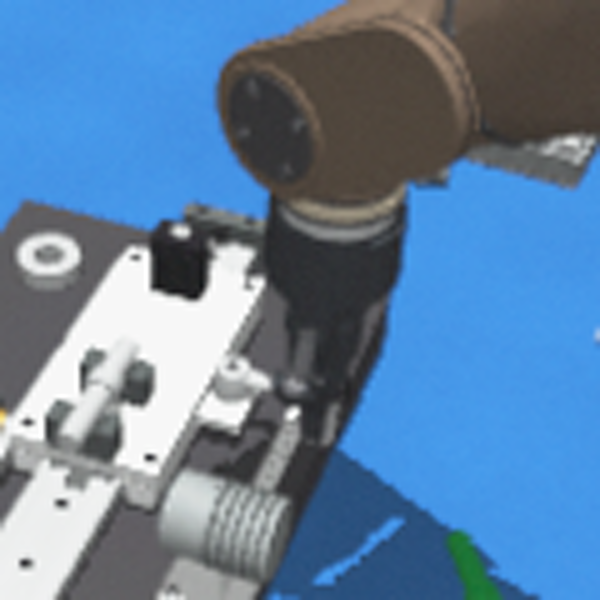

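Emit:
{"name": "move_arm", "arguments": {"plan": [[[0,0,0,0,0.007,0.003,0],[0,0,0,-0.002,0.015,0.003,0],[0,0,0,-0.004,0.023,0.003,0],[0,0,0,-0.0045,0.032,0.003,0],[0,0,0,-0.0035,0.041,0.003,0]]]}}

```text
time: 4.68
eef_pos: [0.4745, -0.0778, 0.0898]
tcp_rot: [0.997, 0.073, 0.004, 0.001]
contact_force: [1.4, 2.5, 0.4]
opening: -0.004
```

```bash
cat >> h.py <<'E'
HUB=np.array([.5388,-.0572,0])
def rel():
    p=np.array(get_state()["eef_pos"])-HUB; print("rel pivot bed xy z",np.round([p@BX,p@BY,p[2]],4))
E
python3 - <<'E'
from h import *
rel(); f=get_state()["contact_force"]; print(f, f@BX,f@BY)
snap("side","side3.png",(220,110,340,230),5)
go([0,0,0])
E
```

```text
rel pivot bed xy z [-0.0666 -0.0109  0.0898]
[1.44552688 2.46182564 0.35558093] 1.7935300158329608 2.2211221354398187
t 4.72 turn [ 0.25 -0.39 -0.14] shift [-0.4587 -0.1476  0.0861]
```

View pics/side3.png

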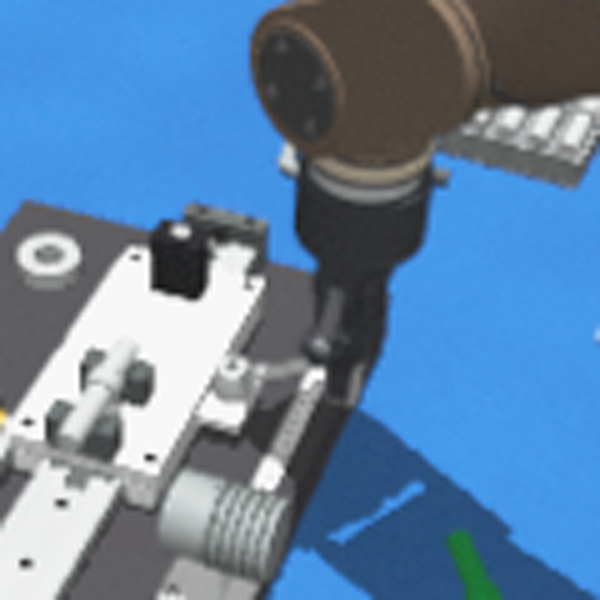

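Emit:
{"name": "move_arm", "arguments": {"plan": [[[0,0,0,0.001,0.0065,0.001,0],[0,0,0,0.005,0.0165,0.001,0],[0,0,0,0.01,0.0255,0.001,0],[0,0,0,0.016,0.034,0.001,0],[0,0,0,0.024,0.041,0.001,0]]]}}

```text
time: 5.35
eef_pos: [0.5051, -0.1169, 0.0893]
tcp_rot: [0.997, 0.073, 0.004, 0.002]
contact_force: [0.1, 0.5, -0.7]
opening: -0.003
```

```bash
python3 - <<'E'
from h import *
rel(); f=get_state()["contact_force"]; print(f, f@BX,f@BY)
snap("side","side4.png",(220,110,340,230),5)
E
```

```text
rel pivot bed xy z [-0.0422 -0.0541  0.0893]
[ 0.07795724  0.4924518  -0.6675229 ] 0.1498899554636593 0.4755198303671599
```

View pics/side4.png

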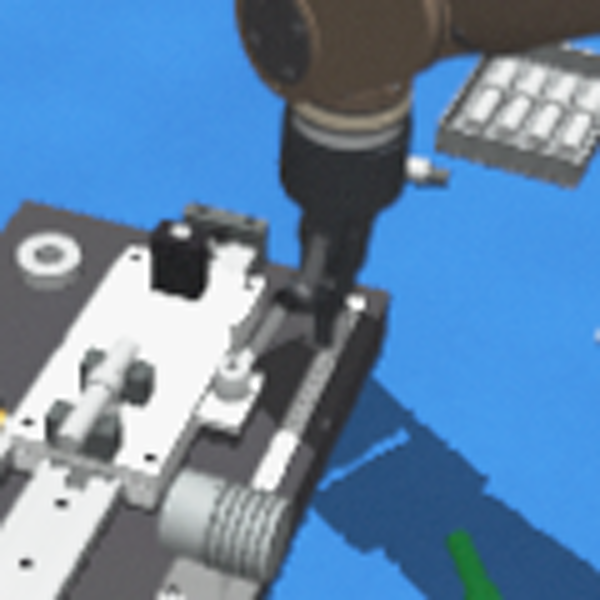

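Emit:
{"name": "move_arm", "arguments": {"plan": [[[0,0,0,0.004,0.002,0,0],[0,0,0,0.008,0.003,0,0],[0,0,0,0.01,0.003,0,0],[0,0,0,0.01,0.003,0,0],[0,0,0,0.01,0.003,0,0]]]}}

```text
time: 6.02
eef_pos: [0.5164, -0.1189, 0.0897]
tcp_rot: [0.997, 0.073, 0.004, 0.003]
contact_force: [0.2, -0.5, -0.8]
opening: 0.001
```

Emit:
{"name": "move_arm", "arguments": {"plan": [[[0,0,0,-0.015,0,0,0],[0,0,0,-0.03,0,-0.01,0],[0,0,0,-0.03,0,-0.06,0.03],[0,0,0,-0.02,0,-0.11,0.06],[0,0,0,0.0,0,-0.11,0.06]]]}}

```text
time: 6.65
eef_pos: [0.5172, -0.1197, 0.2054]
tcp_rot: [0.997, 0.072, 0.009, 0.005]
contact_force: [-0.8, -0.5, 0.3]
opening: 0.635
```

```bash
python3 - <<'E'
from h import *
rel()
snap("side","side5.png",(210,110,330,230),5)
snap("top","top5.png",(190,120,340,260),5)
E
```

```text
rel pivot bed xy z [-0.0306 -0.0586  0.2054]
```

View pics/side5.png

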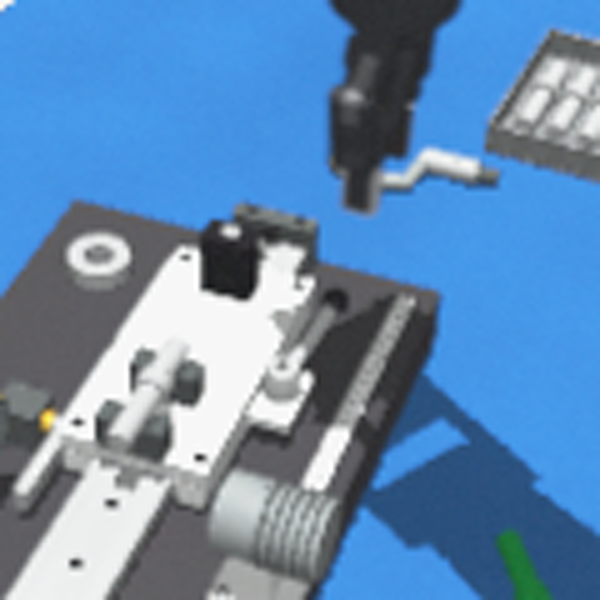

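View pics/top5.png

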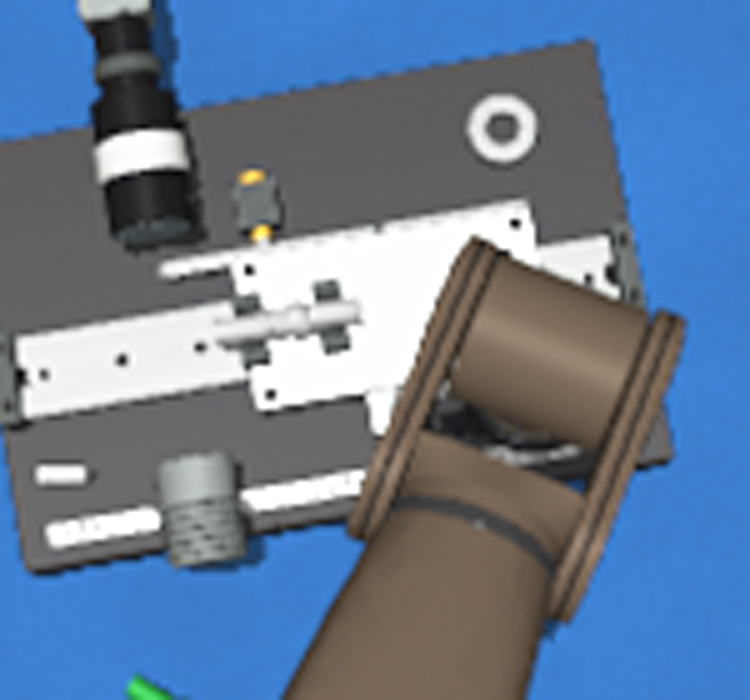

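```bash
python3 - <<'E'
from h import *
b=atz("side",(210+337/5,110+299/5),.103); h=atz("side",(210+283/5,110+369/5),.1); d=b-HUB; d2=b-h
for v in(d,d2): print("lever ang",np.arctan2(-(v@BY),-(v@BX)),np.linalg.norm(v[:2]))
for a in(1.0,1.2,1.3,1.4): 
    p=HUB+.068*(-np.cos(a)*BX-np.sin(a)*BY)+[0,0,.103]; print(a,(proj("side",p)-[210,110])*5)
print("hub pred",(proj("side",HUB+[0,0,.1])-[210,110])*5)
# grip from side: top-face centre, and notch/click
for q in ("notch","click_stop","shaft_mid","grip_mid"):
    print(q,[(np.round(r["centre"],1).tolist(),round(r["p"],2)) for r in pinpoint("top",q)][:3],[(np.round(r["centre"],1).tolist(),round(r["p"],2)) for r in pinpoint("side",q)][:3])
print("notch top",atz("top",(190+378/5,120+230/5),.073),"click",atz("top",(190+261/5,120+233/5),.073))
a=cv2.imread('pics/raw_top0.png')[160:195,270:310]; cv2.imwrite('pics/gt.png',cv2.resize(a,None,fx=14,fy=14,interpolation=0))
a=cv2.imread('pics/raw_side5.png')[145:180,235:275]; cv2.imwrite('pics/gs.png',cv2.resize(a,None,fx=14,fy=14,interpolation=0))
E
```

```text
lever ang 1.361405195287586 0.06800161904344616
lever ang 1.4264977288568068 0.07261312736333714
1.0 [365.99555844 316.55899959]
1.2 [350.9863813  305.98914716]
1.3 [342.49307313 301.48591036]
1.4 [333.4473789  297.55324138]
hub pred [280.36620796 362.03121463]
notch [([263.7, 164.8], 0.74)] [([229.5, 179.4], 0.81)]
click_stop [([243.5, 170.3], 0.85)] [([223.3, 197.0], 0.56), ([239.1, 189.6], 0.24)]
shaft_mid [([157.8, 199.8], 0.57), ([245.6, 185.0], 0.51)] [([314.4, 229.4], 0.56), ([302.2, 261.8], 0.54), ([238.2, 190.6], 0.53)]
grip_mid [] [([259.1, 161.4], 0.47), ([326.7, 132.9], 0.16)]
notch top [ 0.65299918 -0.03942592  0.073     ] click [0.65322296 0.0351227  0.073     ]
```

View pics/gt.png

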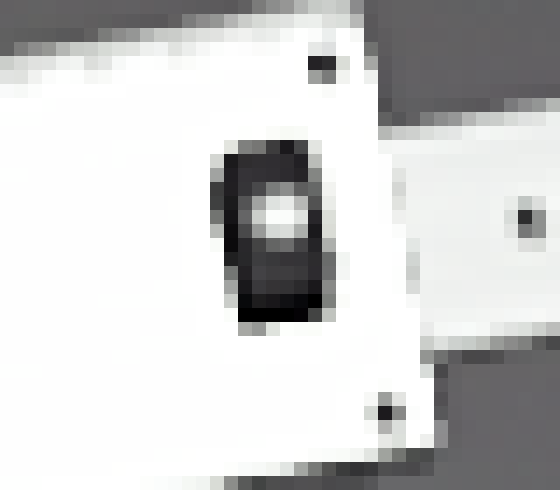

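View pics/gs.png

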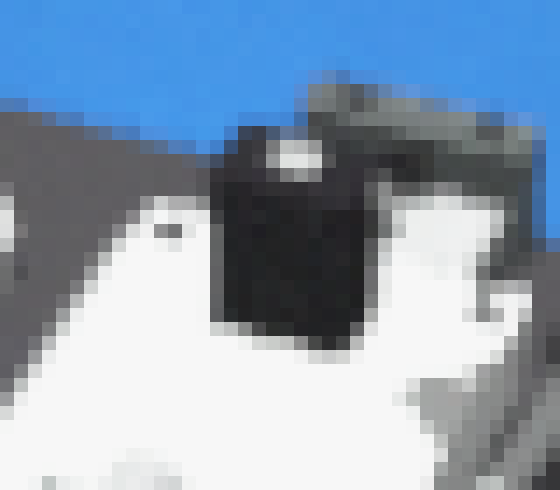

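```bash
python3 - <<'E'
from h import *
pt=(270+280/14-.5,160+215/14-.5); ps=(235+297/14-.5,145+160/14-.5)
print(atz("top",pt,.141),atz("side",ps,.141),tri(pt,ps))
from scipy.optimize import minimize
gt=cv2.imread('pics/raw_top0.png'); gs=cv2.imread('pics/raw_side5.png')
def sil(n,p,S=8):
    c=[p+sx*.018*BX+sy*.011*BY+[0,0,z] for sx in(-1,1) for sy in(-1,1) for z in(.092,.140)]
    h=cv2.convexHull(np.array([(proj(n,x)+.5)*S for x in c]).astype(np.int32))
    m=np.zeros((384*S,512*S),np.uint8); cv2.fillConvexPoly(m,h,255); return cv2.resize(m,(512,384),interpolation=cv2.INTER_AREA)/255.
for n,im,box in(("top",gt,(275,165,302,190)),("side",gs,(246,153,266,172))):
    x0,y0,x1,y1=box; g=im.astype(float).mean(2)/255; dark=np.clip((0.9-g)/.65,0,1)
    if n=="side": pass
    best=[]
    for dx in np.arange(-.012,.0121,.002):
        for dy in np.arange(-.012,.0121,.002):
            p=np.array([.608,-.111,0])+dx*BX+dy*BY; m=sil(n,p)[y0:y1,x0:x1]; d=dark[y0:y1,x0:x1]
            w=np.ones_like(d)
            e=np.abs(m-d).sum(); best.append((e,p))
    best.sort(key=lambda a:a[0])
    for e,p in best[:3]: print(n,round(e,2),np.round(p,4))
E
```

```text
[ 0.60967283 -0.11092152  0.141     ] [ 0.60635685 -0.10966797  0.141     ] (array([ 0.60883002, -0.11149835,  0.13908582]), np.float64(0.002543916196582463))
top 63.45 [ 0.61   -0.1107  0.    ]
top 63.56 [ 0.608 -0.111  0.   ]
top 64.05 [ 0.6097 -0.1087  0.    ]
side 62.61 [ 0.6109 -0.1166  0.    ]
side 62.78 [ 0.6086 -0.115   0.    ]
side 62.97 [ 0.6106 -0.1147  0.    ]
```

```bash
python3 - <<'E'
from h import *
go([.609,-.1105,.2])
E
```

```text
t 7.15 turn [ 0.29 -0.41 -0.18] shift [ 0.0944  0.0058 -0.0002]
```

Emit:
{"name": "move_arm", "arguments": {"plan": [[[0,0,0,0.03,0.002,0,0.06],[0.3,-0.4,-0.2,0.06,0.004,0,0.06],[0.3,-0.4,-0.2,0.085,0.006,0,0.06],[0.3,-0.4,-0.2,0.0945,0.006,0,0.06],[0.3,-0.4,-0.2,0.0945,0.006,0,0.06]]]}}

```text
time: 7.78
eef_pos: [0.6088, -0.1105, 0.1993]
tcp_rot: [0.997, 0.074, -0.0, -0.0]
contact_force: [-0.1, -0.1, -1.2]
opening: 0.701
```

```bash
python3 - <<'E'
from h import *
snap("side","side6.png",(210,90,330,210),5)
go([.609,-.1105,.099])
E
```

```text
t 7.83 turn [-0.04  0.05  0.03] shift [7.000e-04 1.000e-04 1.004e-01]
```

View pics/side6.png

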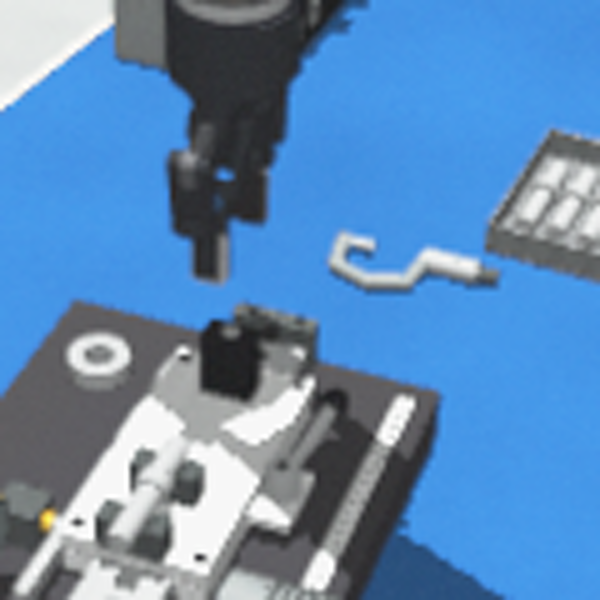

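Emit:
{"name": "move_arm", "arguments": {"plan": [[[0,0,0,0.0005,0,0.025,0.06],[0,0,0,0.0005,0,0.05,0.06],[0,0,0,0.0005,0,0.07,0.06],[0,0,0,0.0005,0,0.085,0.06],[0,0,0,0.0005,0,0.097,0.06]]]}}

```text
time: 8.45
eef_pos: [0.6088, -0.1105, 0.1018]
tcp_rot: [0.997, 0.074, -0.0, -0.0]
contact_force: [0.1, -0.0, 0.2]
opening: 0.702
```

```bash
python3 - <<'E'
from h import *
snap("side","side7.png",(210,90,330,210),5)
go([.609,-.1105,.099]); print(get_state()["contact_force"])
E
```

```text
t 8.5 turn [-0.11  0.19  0.02] shift [0.0011 0.0004 0.0011]
[-0.60078033  0.16193902 -0.37946307]
```

View pics/side7.png

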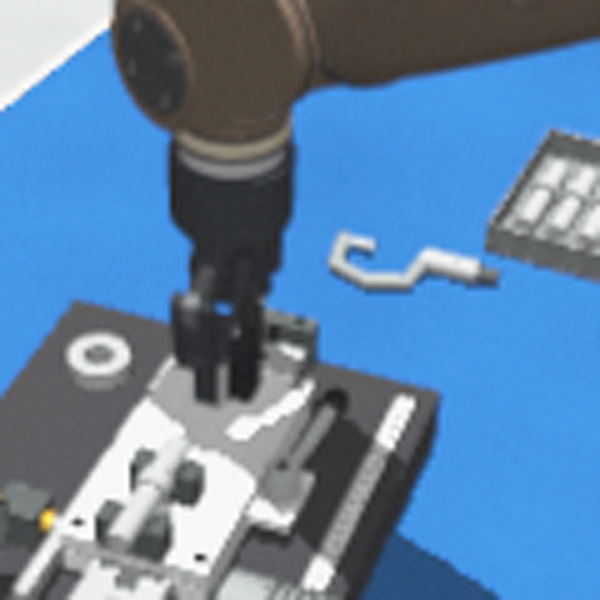

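Emit:
{"name": "move_arm", "arguments": {"plan": [[[0,0,0,0,0,0,0.03],[0,0,0,0,0,0,0.015],[0,0,0,0,0,0,0.015],[0,0,0,0,0,0,0.015],[0,0,0,0,0,0,0.015]]], "force": 40}}

```text
time: 9.12
eef_pos: [0.6083, -0.1107, 0.1009]
tcp_rot: [0.997, 0.074, -0.001, -0.0]
contact_force: [-1.0, -2.2, 3.4]
opening: 0.252
```

```bash
cat >> h.py <<'E'
def st():
    s=get_state(); f=np.array(s["contact_force"]); p=s["eef_pos"]; print("t",round(s["time"],2),"open mm",round(s["opening"]*85.4,1),"p",np.round(p,4),"y",round(p@BY,4),"Fbed",np.round([f@BX,f@BY,f[2]],2),"yaw/tilt",np.round(s["tcp_rot"],4),"T",np.round(s["wrist_torque"],2))
E
python3 - <<'E'
from h import *
st()
E
```

```text
t 9.12 open mm 21.5 p [ 0.6083 -0.1107  0.1009] y -0.1994 Fbed [-1.32 -2.04  3.37] yaw/tilt [ 9.972e-01  7.430e-02 -1.100e-03 -2.000e-04] T [-0.42  0.07 -0.1 ]
```

Emit:
{"name": "move_arm", "arguments": {"plan": [[[0,0,0,0,-0.004,0,0.015],[0,0,0,0,-0.009,0,0.015],[0,0,0,0,-0.014,0,0.015],[0,0,0,0,-0.019,0,0.015],[0,0,0,0,-0.024,0,0.015]]]}}

```text
time: 9.75
eef_pos: [0.6051, -0.0886, 0.101]
tcp_rot: [0.997, 0.074, -0.001, 0.001]
contact_force: [1.2, -8.5, -0.8]
opening: 0.251
```

```bash
python3 - <<'E'
from h import *
st()
E
```

```text
t 9.75 open mm 21.5 p [ 0.6051 -0.0886  0.101 ] y -0.1771 Fbed [-0.03 -8.55 -0.77] yaw/tilt [ 9.972e-01  7.410e-02 -6.000e-04  1.300e-03] T [-0.79 -0.05 -0.05]
```

Emit:
{"name": "move_arm", "arguments": {"plan": [[[0,0,0,0,-0.004,0,0.015],[0,0,0,0,-0.008,0,0.015],[0,0,0,0,-0.012,0,0.015],[0,0,0,0,-0.016,0,0.015],[0,0,0,0,-0.02,0,0.015]]]}}

```text
time: 10.38
eef_pos: [0.6024, -0.0701, 0.101]
tcp_rot: [0.997, 0.074, -0.0, 0.002]
contact_force: [1.1, -7.4, -1.5]
opening: 0.251
```

```bash
python3 - <<'E'
from h import *
st()
snap("top","top8.png",(190,120,340,260),5);st()
print([(np.round(r["centre"],1).tolist(),round(r["p"],2)) for q in("notch","click_stop") for r in pinpoint("top",q)])
snap("side","side8.png",(190,110,310,230),5);st()
E
```

```text
t 10.38 open mm 21.4 p [ 0.6024 -0.0701  0.101 ] y -0.1584 Fbed [ 0.   -7.51 -1.55] yaw/tilt [ 9.973e-01  7.390e-02 -4.000e-04  2.100e-03] T [-0.39  0.09 -0.01]
t 10.43 open mm 21.1 p [ 0.6022 -0.069   0.101 ] y -0.1573 Fbed [-0.18 -0.66  0.31] yaw/tilt [ 9.973e-01  7.380e-02 -5.000e-04  1.200e-03] T [ 0.11  0.07 -0.01]
[([253.3, 165.6], 0.78), ([240.1, 169.6], 0.74)]
t 10.57 open mm 21.4 p [ 0.6021 -0.0683  0.1009] y -0.1565 Fbed [-0.37 -0.3   0.77] yaw/tilt [ 9.973e-01  7.400e-02 -7.000e-04  6.000e-04] T [ 0.13  0.09 -0.05]
```

View pics/top8.png

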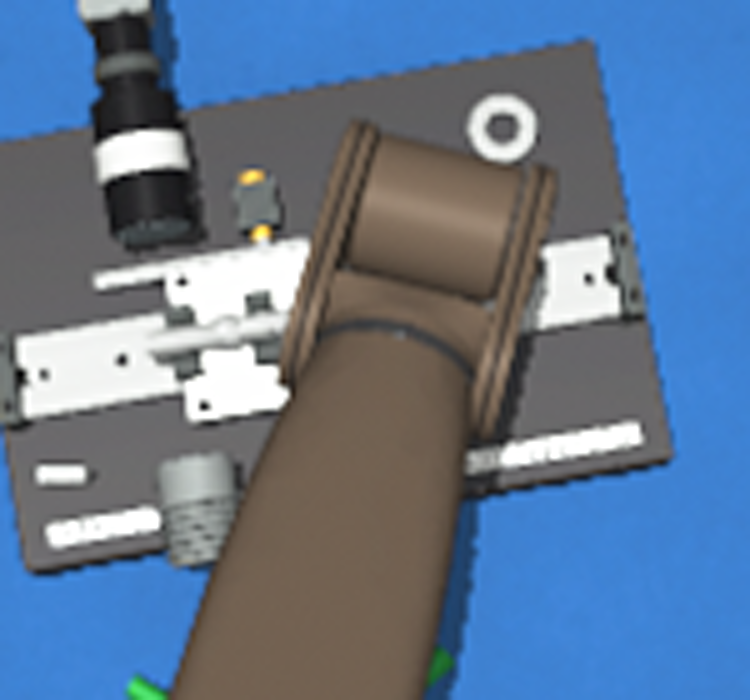

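View pics/side8.png

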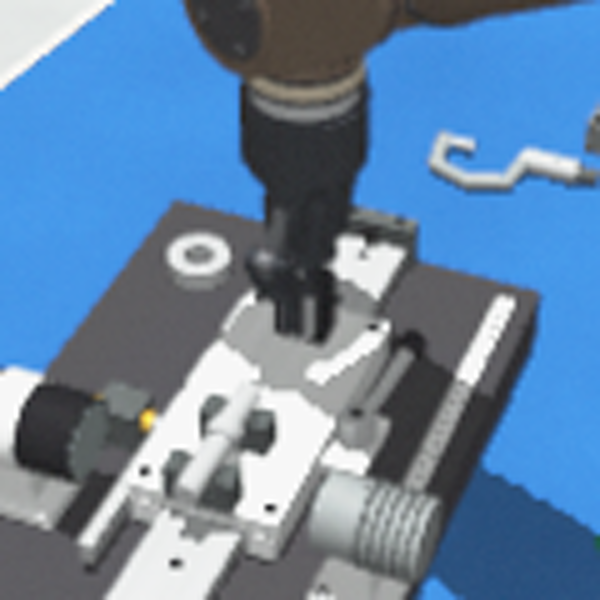

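```bash
python3 - <<'E'
from h import *
t=lambda x,y:(190+x/5-.4,120+y/5-.4)
g=np.array([.6088,-.1107])
for n,p,z in(("lensfront",(157,225),.115),("lens white",(140,155),.12),("backl",(203,505),.115),("clickball",(261,235),.073),("notchmark",(378,230),.073)):
    w=atz("top",t(*p),z); print(n,np.round(w,4),"bed y",round(w@BY,4), "bed x", round(w@BX,4))
E
```

```text
lensfront [0.6529 0.0989 0.115 ] bed y 0.0013 bed x 0.6603
lens white [0.6964 0.1083 0.12  ] bed y 0.0041 bed x 0.7048
backl [0.4779 0.0735 0.115 ] bed y 0.0021 bed x 0.4835
clickball [0.6533 0.0364 0.073 ] bed y -0.0606 bed x 0.6515
notchmark [ 0.6543 -0.0382  0.073 ] bed y -0.1345 bed x 0.6415
```

Emit:
{"name": "move_arm", "arguments": {"plan": [[[0,0,0,0,-0.004,0,0.015],[0,0,0,0,-0.008,0,0.015],[0,0,0,0,-0.012,0,0.015],[0,0,0,0,-0.014,0,0.015],[0,0,0,0,-0.014,0,0.015]]]}}

```text
time: 11.2
eef_pos: [0.6001, -0.0548, 0.1009]
tcp_rot: [0.997, 0.074, -0.001, 0.001]
contact_force: [1.1, -3.3, 0.4]
opening: 0.255
```

```bash
python3 - <<'E'
from h import *
st()
E
```

```text
t 11.2 open mm 21.7 p [ 0.6001 -0.0548  0.1009] y -0.1429 Fbed [ 0.56 -3.4   0.45] yaw/tilt [ 9.973e-01  7.400e-02 -6.000e-04  1.000e-03] T [-0.26  0.07 -0.03]
```

Emit:
{"name": "move_arm", "arguments": {"plan": [[[0,0,0,0,-0.002,0,0.015],[0,0,0,0,-0.004,0,0.015],[0,0,0,0,-0.006,0,0.015],[0,0,0,0,-0.008,0,0.015],[0,0,0,0,-0.008,0,0.015]]]}}

```text
time: 11.82
eef_pos: [0.5989, -0.0469, 0.1009]
tcp_rot: [0.997, 0.074, -0.001, 0.001]
contact_force: [0.3, -1.7, -0.3]
opening: 0.25
```

```bash
python3 - <<'E'
from h import *
st()
E
```

```text
t 11.82 open mm 21.4 p [ 0.5989 -0.0469  0.1009] y -0.1349 Fbed [ 0.03 -1.69 -0.28] yaw/tilt [ 9.973e-01  7.390e-02 -6.000e-04  9.000e-04] T [-0.1   0.08 -0.07]
```

Emit:
{"name": "move_arm", "arguments": {"plan": [[[0,0,0,0,-0.001,0,0.015],[0,0,0,0,-0.002,0,0.015],[0,0,0,0,-0.002,0,0.015],[0,0,0,0,-0.002,0,0.015],[0,0,0,0,-0.002,0,0.015]]]}}

```text
time: 12.45
eef_pos: [0.5987, -0.0451, 0.101]
tcp_rot: [0.997, 0.074, -0.001, 0.001]
contact_force: [0.8, -5.6, -0.6]
opening: 0.253
```

```bash
python3 - <<'E'
from h import *
st()
E
```

```text
t 12.45 open mm 21.6 p [ 0.5987 -0.0451  0.101 ] y -0.1331 Fbed [-0.07 -5.62 -0.56] yaw/tilt [ 9.973e-01  7.400e-02 -5.000e-04  1.200e-03] T [-0.46  0.05 -0.05]
```

Emit:
{"name": "move_arm", "arguments": {"plan": [[[0,0,0,0,-0.001,0,0.015],[0,0,0,0,-0.002,0,0.015],[0,0,0,0,-0.002,0,0.015],[0,0,0,0,-0.002,0,0.015],[0,0,0,0,-0.002,0,0.015]]]}}

```text
time: 13.08
eef_pos: [0.5982, -0.0423, 0.1009]
tcp_rot: [0.997, 0.074, -0.001, 0.001]
contact_force: [-0.8, 0.2, 1.2]
opening: 0.252
```

```bash
python3 - <<'E'
from h import *
st()
E
```

```text
t 13.07 open mm 21.5 p [ 0.5982 -0.0423  0.1009] y -0.1303 Fbed [-0.81  0.28  1.15] yaw/tilt [ 9.973e-01  7.410e-02 -7.000e-04  5.000e-04] T [ 0.23  0.16 -0.03]
```

Emit:
{"name": "move_arm", "arguments": {"plan": [[[0,0,0,0,-0.001,0,0.015],[0,0,0,0,-0.001,0,0.015],[0,0,0,0,-0.001,0,0.015],[0,0,0,0,-0.001,0,0.015],[0,0,0,0,-0.001,0,0.015]]]}}

```text
time: 13.7
eef_pos: [0.5979, -0.0404, 0.1009]
tcp_rot: [0.997, 0.074, -0.001, -0.0]
contact_force: [-0.3, 5.6, 1.7]
opening: 0.251
```

```bash
python3 - <<'E'
from h import *
st()
E
```

```text
t 13.7 open mm 21.4 p [ 0.5979 -0.0404  0.1009] y -0.1283 Fbed [0.57 5.6  1.75] yaw/tilt [ 9.973e-01  7.400e-02 -8.000e-04 -3.000e-04] T [ 0.68  0.18 -0.05]
```

The force changed sign at about y = -0.129: the ball is pulling the carriage on. I continue in 1 mm steps.

Emit:
{"name": "move_arm", "arguments": {"plan": [[[0,0,0,0,-0.001,0,0.015],[0,0,0,0,-0.001,0,0.015],[0,0,0,0,-0.001,0,0.015],[0,0,0,0,-0.001,0,0.015],[0,0,0,0,-0.001,0,0.015]]]}}

```text
time: 14.32
eef_pos: [0.5978, -0.0394, 0.1009]
tcp_rot: [0.997, 0.074, -0.001, -0.0]
contact_force: [-1.1, 2.4, 0.7]
opening: 0.248
```

```bash
python3 - <<'E'
from h import *
st()
E
```

```text
t 14.32 open mm 21.2 p [ 0.5978 -0.0394  0.1009] y -0.1273 Fbed [-0.77  2.55  0.67] yaw/tilt [ 9.973e-01  7.410e-02 -7.000e-04 -2.000e-04] T [ 0.15  0.06 -0.07]
```

Emit:
{"name": "move_arm", "arguments": {"plan": [[[0,0,0,0,-0.001,0,0.015],[0,0,0,0,-0.001,0,0.015],[0,0,0,0,-0.001,0,0.015],[0,0,0,0,-0.001,0,0.015],[0,0,0,0,-0.001,0,0.015]]]}}

```text
time: 14.95
eef_pos: [0.5978, -0.0392, 0.1009]
tcp_rot: [0.997, 0.074, -0.001, 0.0]
contact_force: [1.6, -4.1, -0.5]
opening: 0.249
```

```bash
python3 - <<'E'
from h import *
st()
E
```

```text
t 14.95 open mm 21.3 p [ 0.5978 -0.0392  0.1009] y -0.1271 Fbed [ 0.95 -4.27 -0.46] yaw/tilt [ 9.973e-01  7.400e-02 -6.000e-04  4.000e-04] T [-0.68  0.01 -0.09]
```

Emit:
{"name": "move_arm", "arguments": {"plan": [[[0,0,0,0,-0.0005,0,0.015],[0,0,0,0,-0.0005,0,0.015],[0,0,0,0,-0.0005,0,0.015],[0,0,0,0,-0.0005,0,0.015],[0,0,0,0,-0.0005,0,0.015]]]}}

```text
time: 15.58
eef_pos: [0.5978, -0.0392, 0.1009]
tcp_rot: [0.997, 0.074, -0.001, 0.001]
contact_force: [0.9, -5.3, 0.0]
opening: 0.253
```

```bash
python3 - <<'E'
from h import *
st()
E
```

```text
t 15.57 open mm 21.6 p [ 0.5978 -0.0392  0.1009] y -0.1271 Fbed [ 0.07 -5.32  0.05] yaw/tilt [ 9.973e-01  7.400e-02 -6.000e-04  8.000e-04] T [-0.5   0.11 -0.08]
```

Emit:
{"name": "move_arm", "arguments": {"plan": [[[0,0,0,0,0,0,0.015],[0,0,0,0,0,0,0.015],[0,0,0,0,0,0,0.015],[0,0,0,0,0,0,0.015],[0,0,0,0,0,0,0.015]]]}}

```text
time: 16.2
eef_pos: [0.5978, -0.0392, 0.101]
tcp_rot: [0.997, 0.074, -0.001, 0.001]
contact_force: [1.5, -4.1, -0.1]
opening: 0.252
```

```bash
python3 - <<'E'
from h import *
st()
snap("side","side9.png",(170,110,310,230),5); snap("top","top9.png",(190,120,340,260),5); st()
print([(q,n,np.round(r["centre"],1).tolist(),round(r["p"],2)) for n in("top","side") for q in("notch","click_stop","shaft_mid","shaft_seat") for r in pinpoint(n,q)[:6]])
st()
E
```

```text
t 16.2 open mm 21.5 p [ 0.5978 -0.0392  0.101 ] y -0.1271 Fbed [ 0.93 -4.26 -0.1 ] yaw/tilt [ 9.973e-01  7.400e-02 -5.000e-04  8.000e-04] T [-0.4   0.01 -0.09]
t 16.3 open mm 21.5 p [ 0.5978 -0.0392  0.1009] y -0.1271 Fbed [-0.14 -4.59  0.58] yaw/tilt [ 9.973e-01  7.400e-02 -6.000e-04  8.000e-04] T [-0.42  0.02  0.03]
[('notch', 'top', [238.0, 167.1], 0.58), ('click_stop', 'top', [100.6, 204.1], 0.34), ('shaft_mid', 'top', [158.4, 199.4], 0.67), ('shaft_mid', 'top', [223.0, 189.8], 0.47), ('shaft_mid', 'top', [268.0, 256.0], 0.44), ('shaft_seat', 'top', [223.7, 189.9], 0.6), ('notch', 'side', [220.4, 192.6], 0.94), ('notch', 'side', [240.4, 244.6], 0.52), ('notch', 'side', [227.4, 201.6], 0.45), ('click_stop', 'side', [221.7, 195.9], 0.79), ('shaft_mid', 'side', [228.3, 204.9], 0.66), ('shaft_mid', 'side', [300.3, 261.2], 0.54), ('shaft_mid', 'side', [191.1, 287.6], 0.51), ('shaft_mid', 'side', [315.0, 228.5], 0.46), ('shaft_seat', 'side', [227.0, 203.1], 0.87), ('shaft_seat', 'side', [321.9, 133.7], 0.43)]
t 16.7 open mm 21.8 p [ 0.5978 -0.0392  0.1009] y -0.1271 Fbed [ 0.54 -3.93  0.25] yaw/tilt [ 9.973e-01  7.400e-02 -6.000e-04  8.000e-04] T [-0.42  0.05 -0.04]
```

View pics/side9.png

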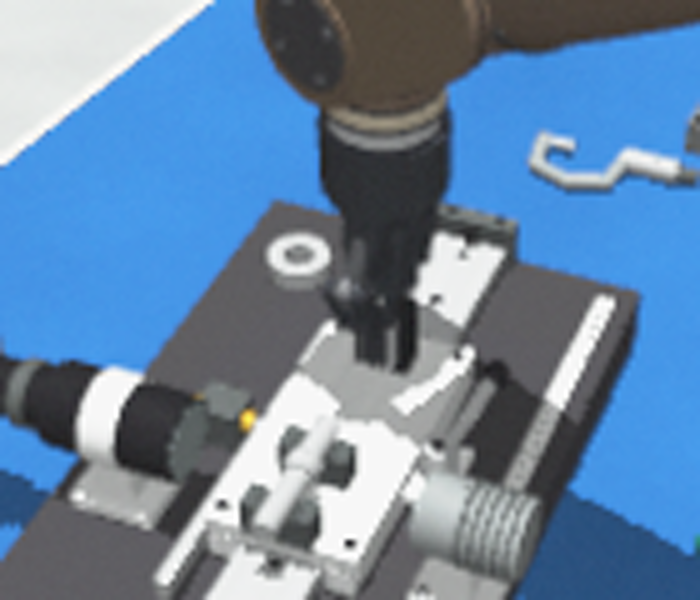

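View pics/top9.png

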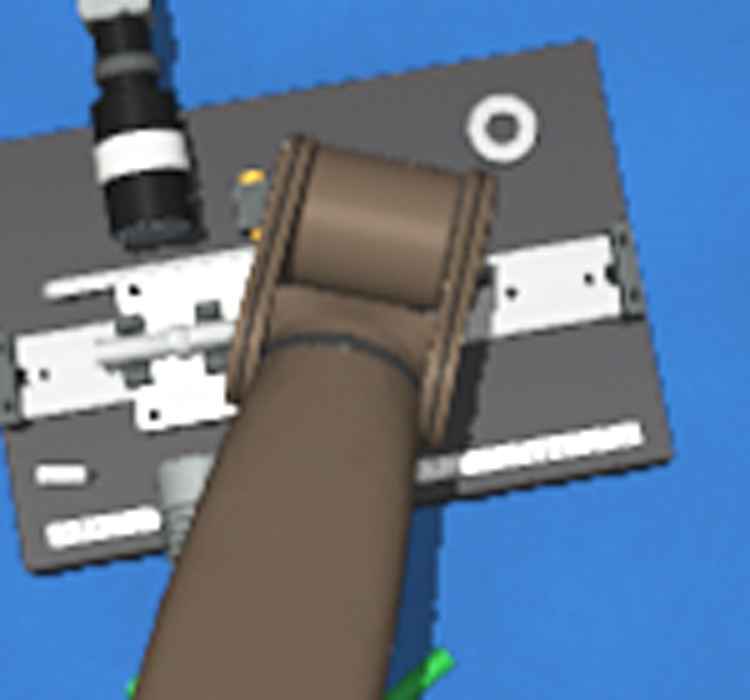

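The ball is seated: y stays at -0.1271 while the push rises. I'll ease off the residual 4 N push.

Emit:
{"name": "move_arm", "arguments": {"plan": [[[0,0,0,0,0.0005,0,0.015],[0,0,0,0,0.0008,0,0.015],[0,0,0,0,0.0008,0,0.015],[0,0,0,0,0.0008,0,0.015],[0,0,0,0,0.0008,0,0.015]]]}}

```text
time: 17.32
eef_pos: [0.5978, -0.0394, 0.101]
tcp_rot: [0.997, 0.074, -0.001, 0.0]
contact_force: [0.3, 1.5, 1.7]
opening: 0.25
```

```bash
python3 - <<'E'
from h import *
st()
E
```

```text
t 17.32 open mm 21.4 p [ 0.5978 -0.0394  0.101 ] y -0.1273 Fbed [0.48 1.49 1.7 ] yaw/tilt [ 9.973e-01  7.400e-02 -6.000e-04  3.000e-04] T [ 0.31  0.11 -0.01]
```

```bash
python3 - <<'E'
from h import *
im=snap("side","side10.png",(210,170,290,240),9)
D=(-.1273+.1994)*BY
for a in(1.2,1.3,1.4):
    p=HUB+D+.068*(-np.cos(a)*BX-np.sin(a)*BY)+[0,0,.103]; print(a,(proj("side",p)-[210,170])*9)
print("hub",(proj("side",HUB+D+[0,0,.1])-[210,170])*9)
for n,c in(("top",(223.3,189.9)),("side",(227.8,204))):
    w=atz(n,c,.115); print(n,np.round(w,4),"bed y",round(w@BY,4))
print([( np.round(r["centre"],1).tolist(),round(r["p"],2)) for r in cut_out("side","shaft_mid")[:5]])
st()
E
```

```text
1.2 [564.22731403 139.71541037]
1.3 [548.43279883 130.86901094]
1.4 [531.57592592 123.14825728]
hub [428.7962913  249.73205271]
top [0.5733 0.093  0.115 ] bed y 0.0073
side [0.5815 0.0917 0.115 ] bed y 0.0047
[([227.5, 200.5], 0.74), ([190.2, 287.9], 0.62), ([301.4, 263.3], 0.61)]
t 17.43 open mm 21.6 p [ 0.5978 -0.0394  0.1009] y -0.1273 Fbed [0.64 2.45 1.81] yaw/tilt [ 9.973e-01  7.400e-02 -7.000e-04  3.000e-04] T [ 0.41  0.08 -0.01]
```

View pics/side10.png

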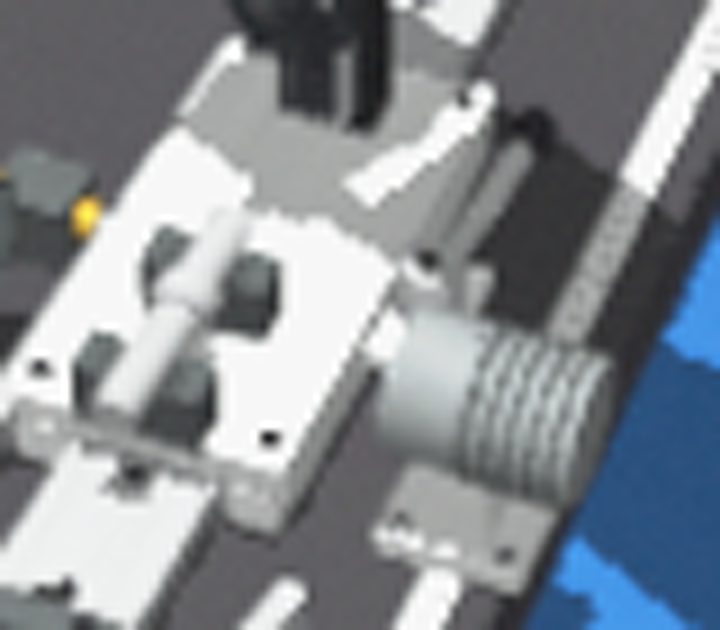

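Side10 shows the lever ball at crop (535,127), which matches the 1.4 rad prediction of (532,123). The shaft lies in both V-blocks, and the grip block is between the fingers. I'm handing the job in.

```bash
python3 - <<'E'
from h import *
st(); print(ticket.sign_off())
E
```

```text
t 17.43 open mm 21.6 p [ 0.5978 -0.0394  0.1009] y -0.1273 Fbed [0.64 2.45 1.81] yaw/tilt [ 9.973e-01  7.400e-02 -7.000e-04  3.000e-04] T [ 0.41  0.08 -0.01]
the job is handed in; nothing more can be done
None
```

I swung the clamp lever round to its free end stop, then took the carriage by its black grip block and slid it 72 mm towards the lens, into the notch. The job was handed in at 17.4 s with the block still gripped and the carriage held in the notch.

**Notch:** The click showed in the wrist force. The carriage first needed pushing with up to 6 N. It then pulled forward with about 5.6 N, and after that it stayed at the same spot while the push rose to about 5 N. I eased that push off; at hand-in the wrist force along the rail was about 2 N. The position agrees with my picture estimates of 71.5 mm (from the beam) and 74 mm (from the notch).

**Lever and shaft:** The last side picture puts the lever at about 1.38 rad, at its free end stop (1.4). It also shows the shaft lying in both V-blocks.

**Disagreements:**
- The networks were noisy on the notch: their first fix gave 84 mm of travel, which I did not use.
- Their last shaft fixes put its middle 3 to 5 mm past my estimate of the beam, so the final position rests on the felt click.
- The arm hid the notch and click stop from the top camera at the end, so I could not confirm them from above.

I saw no contact with the lens, the backlight or the loose tools.

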